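# Load and latch an ink cartridge in the cookie printer's dock

### The job

Fold both flaps of the small carton outwards, well past upright, take out the blue ink cartridge and lower it (do not drop it) fully home in the pocket of the ink dock. Then swing the red hook arm over it, all the way down until it rests in its catch. Leave the cookie tray, the spray bottle and the spatula where they are.

Things in the scene. Friction and masses are not known exactly. Their poses are not given: they have to be found in the camera images.
- carton: Open-topped brown cardboard carton, fixed to the table. Outside 116 (its x) x 136 (y) x 100 mm tall, walls and floor 4 mm. Origin: centre of its underside. x points across the two flap hinges, from the near one to the far one.
- flap_near_hinge (a point): Middle of the near flap's hinge line, on the carton's -x rim, 100 mm above the table; the line runs along the carton's y.
- flap_far_hinge (a point): Middle of the far flap's hinge line, on the carton's +x rim, 100 mm above the table; the line runs along the carton's y.
- flap_near (a joint): Near flap of the carton, cardboard, 42 mm long, 130 mm wide, 3 mm thick, stiff crease that stays where it is left. 0 = lying level over the opening, 1.57 = upright, up to 2.9 = folded back outside (towards the carton's -x). Starts ajar, 0.8 to 1.15, 45 mm or more free between the two. Lift its free edge while pushing out: a level push can jam.
- flap_far (a joint): Far flap of the carton, the same as the near one, but it folds back towards the carton's +x.
- cartridge: Blue ink cartridge, a rigid block 56 (its x) x 30 (y) x 84 mm tall with a white band near the top; it stands upright and loose on the carton's inner floor, roughly in the middle and roughly lined up with the carton, 12 mm below the rim. About 0.16 kg. The same either way round. Origin: centre of its underside. Take it across its 30 mm width from above: there is over 35 mm free on each side.
- dock: Ink dock, fixed to the table: grey base plate 170 (its x) x 110 (y) x 20 mm, with an upright aluminium pocket in the middle, two steel cheeks with the hook's hinge at +x (56 mm from the middle, 122 mm tall) and a steel two-pronged catch with a cross bar at -x (-56 mm, 110 mm tall). Origin: centre of its underside.
- dock_seat (a point): Centre of the pocket's floor, 20 mm above the table; axes as the dock's. The pocket is 63 (x) x 37 (y) mm, 40 mm deep with a flared mouth that ends 71 mm above the table; the cartridge stands in it upright with its long side along the dock's x, 3.5 mm clear all round, its top then 104 mm above the table.
- hook_hinge (a point): Hinge axis of the red hook arm, at the dock's +x end, 111 mm above the table; the axis runs along the dock's y. When the arm is closed its top lies 114.5 mm and its underside 107.5 mm above the table, 3.5 mm above a cartridge that is fully home.
- hook (a joint): Red hook arm, a bar 130 mm long from the hinge, 16 mm wide, 7 mm thick, with a 30 mm wide thumb tab and a short downward nose at its free end. 0 = level, closed: it points to the dock's -x over the pocket, its nose in the catch. 1.57 = upright, more = leaning back to the dock's +x. Stiff hinge: it stays where it is left. Starts leaning back at 1.75 to 2.1.
- hook_tip (a point): Free end of the red hook arm, on the bar's centre line, 130 mm from the hinge axis.
- cookie_tray: White tray of printed cookies, 130 (x) x 200 (y) x 18 mm, loose, beyond the work. Origin: centre of its underside. Leave it alone.
- spray_bottle: Clear spray bottle with a white and red head, 68 mm across, 190 mm tall, standing loose at the right. Origin: centre of its underside. Leave it alone.
- spatula: Spatula 200 mm long lying loose on the table at the left. Leave it alone.
There are look-alikes about, which are no part of the job. What is meant by the cartridge is not brown, and is the smaller of those in its own colour.

How it is judged:
On the way, in this order (a step that is already met when the one before it is completed fails the run):
1. both carton flaps folded out past upright (over 1.7 rad) (value of joint each of flap_near, flap_far above 1.7 rad), for 0.2 s.
2. the cartridge stands fully home in the dock's pocket, the hook arm still raised (horizontal distance between cartridge and dock_seat below 0.007 m and z of cartridge in the frame of dock_seat below 0.004 m and angle between cartridge's own z axis and vertical below 0.08 rad and value of joint hook above 0.3 rad), for 0.2 s.
3. the hook arm swung down into its catch (value of joint hook below 0.06 rad), for 0.2 s.
At the end, for the whole second after the job is handed in: The cartridge stands still, upright (within 0.08 rad) and fully home in the dock's pocket (centre within 7 mm, underside within 4 mm of the pocket's floor), with the red hook arm down in its catch (within 0.06 rad of level) (horizontal distance between cartridge and dock_seat below 0.007 m and z of cartridge in the frame of dock_seat below 0.004 m and angle between cartridge's own z axis and vertical below 0.08 rad and value of joint hook below 0.06 rad and linear speed of cartridge below 0.02 m/s); the robot touches nothing.
It fails at once if the cartridge is dropped or thrown (over 0.7 m/s out of the fingers) (linear speed of cartridge above 0.7 m/s and contact force between the fingers and cartridge below 0.1 N).
It fails at once if the cookie tray is moved more than 30 mm (distance of cookie_tray from where it was at the start of the episode above 0.03 m).
It fails at once if the spray bottle is moved more than 30 mm (distance of spray_bottle from where it was at the start of the episode above 0.03 m).
It fails at once if the spatula is moved more than 30 mm (distance of spatula from where it was at the start of the episode above 0.03 m).
It fails at once if the spray bottle is tipped (angle between spray_bottle's own z axis and vertical above 0.5 rad).
It also fails if it takes over 70 s, if anything falls off the work surface, if the arm or the gripper's body presses on something with over 40 N, if the wrist force passes 120 N, or if a joint passes its speed limit or range.

### The arm

A 6-joint arm with a two-finger parallel gripper is mounted at the origin on the work surface. World frame = base frame: x ahead of the robot, y to its left, z up, the work surface at z = 0. Lengths are in m, angles in rad, forces in N, time in s.
With the tool pointing down it reaches from about 0.3 to 0.775 m from the base axis. Payload 14.6 kg.
Tool frame: the origin (TCP) lies at the very end of the fingers, on their centre line; the grasp point (between the pads) lies 19 mm behind it; z points along the fingers, y is the line along which they close (so a half turn about z gives the same grasp; the last joint's range is limited). The gripper opens to 94 mm and grips with 3 to 60 N. Pads are 16 mm wide; open, the fingers measure 119 mm over their backs; the gripper's body (75 mm by 177 mm) begins 78 mm behind the grasp point.
Start: joints at [1.259, 0.3, 1.521, -0, 1.321, -0.067], TCP at [0.133, 0.534, 0.205] pointing down, gripper open.
Joint ranges: [-3.03, 3.03], [-0.79, 2.21], [0.23, 2.52], [-1.04, 4.18], [0, 3.07], [-2.55, 2.55]. Speed limits (rad/s): [2.22, 2.22, 2.57, 3.14, 3.14, 3.14].

### API

Orientations are given as [roll, pitch, yaw] about the fixed x, y, z axes, in that order (R = Rz(yaw) Ry(pitch) Rx(roll)).
In Python, from station import ctrl gives the robot as it stands. The module is installed in compiled form; this text tells all that it offers.
- The arm moves only by the tool step_arm, never from a script. Its argument "deltas" is a list of rows, each an object with "dp": the shift along the tool's x, y, z scaled (see below), a list of three; "twist": the turn about the tool's z scaled (see below). In form: [{"dp": [tx, ty, tz], "twist": twist}, ...]. A call has 1 to 12 rows; each row shifts and turns the commanded pose from where the row before left it, along the tool's axes as they then stand; what a row does not reach is not made up. The controller multiplies each number of a shift by 0.04 m and each number of a turn by 4 degrees. A row lasts 1/10 s, in which the tool goes at most 50 mm and 8.59 degrees, less where a joint would pass 70% of its speed; a pose out of reach is approached as far as the arm can. A call with a number of a shift or a turn outside -1 to 1 is refused whole. A call with a gripper value outside its range is refused whole. "gripper" is the opening, from -1 (shut) to 1 (fully open), set as the call begins (left out, the last holds). The fingers move at their own pace and stop on an object; "squeeze" is the grip in N (left out, the last holds). Time passes only in rows, so rows that do not move let the fingers close. It gives the time, the measured TCP pose, the force, the opening and the grip force at its end, in the units of the state.
- ctrl.get_obs(): the state, without advancing time (a new reading comes with each control period).
- ctrl.camera(name): name is "scene" or "top" or "wrist"; returns (picture, depth): 480x640x3 uint8, red, green, blue; 480x640 float32, m along the optical axis (not along the pixel's ray), 0 where there is no reading.
- ctrl.get_calibration(name): a dict with "fx", "fy", "cx", "cy" (pixels), "world_to_cam" (4x4, takes a point from world to camera coordinates); the wrist camera has in their place "hand_eye" (4x4, takes a point from camera to tool coordinates, whose origin is the TCP and whose axes are the flange's). Camera axes: x right, y down, z forward; pixel columns grow to the right and rows downward; lengths in m; the calibration is good to about 2 mm. A picture is of the moment at which its call begins: read the wrist's pose just before it. get_calibration takes no time and is no camera call.
- ctrl.hand_in(): hands the job in; it is judged then, once.
Trained networks look in the newest picture that a camera, given by its name, has taken for a name from the list of things; names that differ only in an ending like _2 or _b are one class to them, and where a whole thing is asked for, a point or a joint stands for the part that bears it (a point fixed in the world has none). Each returns a list of dicts, best first, with "conf" (0 to 1); they miss things now and then, are a little off and sometimes report something else, mostly with a low value. They report only what shows in the picture. A call takes as long as a camera call. They do not tell look-alikes from the thing itself.
- ctrl.spot_in(camera, label): "rect" ([left, top, right, bottom] as shares, 0 to 1, of the picture: columns of its width, rows of its height, round what is visible of it).
- ctrl.cut_out(camera, label): "pixels" (480x640 bool, what is visible of it) and "rect" ([left, top, right, bottom] as shares, 0 to 1, of the picture: columns of its width, rows of its height, round what is visible of it).
The state is a dict: "time_s": time; "qpos": joint angles; "joint_vel": joint speeds; "tau": joint torques, N m; "ee_pos": TCP position; "eef_rot": TCP orientation; "force": force on the tool from outside, world axes, zero at the start; "moment": the same for the moment, N m; "grip_width": finger opening in m; "grip_force": force on a finger pad.
Only numpy, scipy, OpenCV 4.12 (cv2) and the standard library are available. Lean on these libraries where they do the work, as an engineer would, in place of code of your own. Each camera call takes 0.05 s, during which the arm holds its last target. There are 200 camera calls.

## Working session

There is one attempt and no reset: what is moved stays moved. The work goes in short steps, Python scripts to look and compute and a tool call to move; the robot and the scene stay as the last step left them, time stands still between calls to the robot, and variables do not carry over. Pictures are saved under pics/ and viewed, at most 10 in all, crops included, and the job is handed in when it is done.

Besides the shell and the picture viewer there is one more tool, called in YAML: its name, and indented under it one key for each argument. step_arm: Moves the arm, as the interface text tells. Its arguments: {"type":"object","properties":{"deltas":{"type":"array"},"gripper":{"type":"number"},"squeeze":{"type":"number"}},"required":["deltas"]}

```bash
mkdir -p pics; cat > h.py <<'E'
import numpy as np, cv2
from scipy.spatial.transform import Rotation as R
from station import ctrl
def save(img,n): cv2.imwrite('pics/'+n,img[:,:,::-1])
def shot(cam):
    o=ctrl.get_obs(); rgb,d=ctrl.camera(cam); c=ctrl.get_calibration(cam)
    if 'world_to_cam' in c: T=np.linalg.inv(np.array(c['world_to_cam']))
    else:
        W=np.eye(4);W[:3,:3]=R.from_euler('xyz',o['eef_rot']).as_matrix();W[:3,3]=o['ee_pos'];T=W@np.array(c['hand_eye'])
    v,u=np.mgrid[:480,:640]
    P=np.stack([(u-c['cx'])/c['fx']*d,(v-c['cy'])/c['fy']*d,d],-1)@T[:3,:3].T+T[:3,3]
    P[d==0]=np.nan
    return rgb,P,T,c
E
python3 - <<'E'
from h import *
for cam in ['scene','top','wrist']:
    rgb,P,T,c=shot(cam)
    np.savez(f'{cam}0.npz',rgb=rgb,P=P)
    print(cam,c['fx'],T[:3,3].round(3),T[:3,2].round(2))
    if cam!='wrist':save(rgb,f'{cam}0.png')
    for l in ['carton','cartridge','dock','hook','flap_near','flap_far','spray_bottle','cookie_tray','spatula']:
        for r in ctrl.cut_out(cam,l)[:3]:
            m=r['pixels']; q=P[m]; q=q[~np.isnan(q[:,0])]
            if len(q): print(l,round(r['conf'],2),(np.array(r['rect'])*[640,480,640,480]).astype(int),np.median(q,0).round(3),q.min(0).round(3),q.max(0).round(3))
print(ctrl.get_obs())
E
```

```text
scene 480.9526525987707 [1.268 0.409 0.902] [-0.6  -0.37 -0.71]
carton 0.64 [375 219 456 314] [0.52  0.209 0.025] [ 0.282  0.107 -0.006] [0.583 0.284 0.244]
carton 0.61 [250 172 319 252] [ 0.549 -0.155  0.078] [ 0.341 -0.351 -0.004] [ 0.575 -0.096  0.141]
carton 0.45 [155 158 188 233] [ 0.673 -0.412  0.105] [ 0.487 -0.613 -0.004] [ 0.697 -0.389  0.192]
cartridge 0.9 [238 168 254 208] [ 0.509 -0.306  0.092] [ 0.371 -0.45  -0.001] [ 0.558 -0.243  0.116]
cartridge 0.75 [322 219 342 255] [ 0.517 -0.02   0.057] [ 0.479 -0.05  -0.003] [ 0.539 -0.005  0.087]
cartridge 0.66 [282 198 294 218] [ 0.484 -0.158  0.084] [ 0.449 -0.186  0.028] [ 0.552 -0.11   0.138]
dock 0.74 [379 219 458 310] [0.519 0.208 0.023] [ 0.306  0.119 -0.005] [0.583 0.285 0.244]
dock 0.15 [279 195 296 220] [ 0.484 -0.158  0.084] [ 0.47  -0.186  0.028] [ 0.561 -0.11   0.138]
hook 0.56 [402 224 412 264] [0.552 0.185 0.19 ] [0.307 0.119 0.   ] [0.57  0.196 0.244]
hook 0.45 [379 217 456 314] [0.522 0.208 0.025] [ 0.294  0.092 -0.005] [0.583 0.285 0.244]
flap_near 0.67 [277 171 316 201] [ 0.463 -0.163  0.124] [ 0.442 -0.231  0
[... 2036 characters left out ...]
 -0.97]
{'time_s': 1.5, 'qpos': array([ 1.25937310e+00,  2.99894188e-01,  1.52101103e+00,  7.49821891e-06,
        1.32072718e+00, -6.65796622e-02]), 'joint_vel': array([-1.31006068e-03,  4.93010989e-05,  7.28083092e-05,  6.56321481e-04,
       -1.31777368e-03, -2.47655849e-04]), 'tau': array([-2.59158214e-04, -5.31657243e+01, -3.52914834e+01,  7.08963862e-02,
        2.12873169e-02, -4.78307084e-05]), 'ee_pos': array([0.13330598, 0.53357832, 0.2054441 ]), 'eef_rot': array([-3.14155349e+00, -9.89263093e-06,  2.89674723e+00]), 'force': array([ 0.384769  , -0.26608492,  0.22744281]), 'moment': array([-0.02482915, -0.00281309, -0.02382907]), 'grip_force': 0.0, 'grip_width': 0.09379510276522762}
```

```bash
python3 - <<'E'
import cv2
t=cv2.imread('pics/top0.png'); cv2.imwrite('pics/t0c.png',cv2.resize(t[170:340,110:530],(800,324),interpolation=cv2.INTER_CUBIC))
t=cv2.imread('pics/scene0.png'); cv2.imwrite('pics/s0c.png',cv2.resize(t[130:390,140:540],(800,520),interpolation=cv2.INTER_CUBIC))
E
```

```text
(no output)
```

View pics/t0c.png

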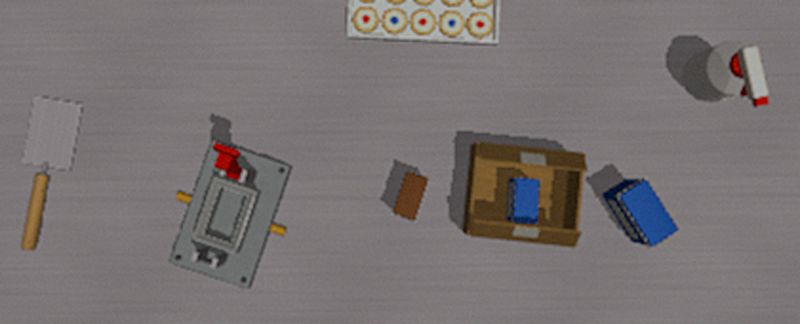

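View pics/s0c.png

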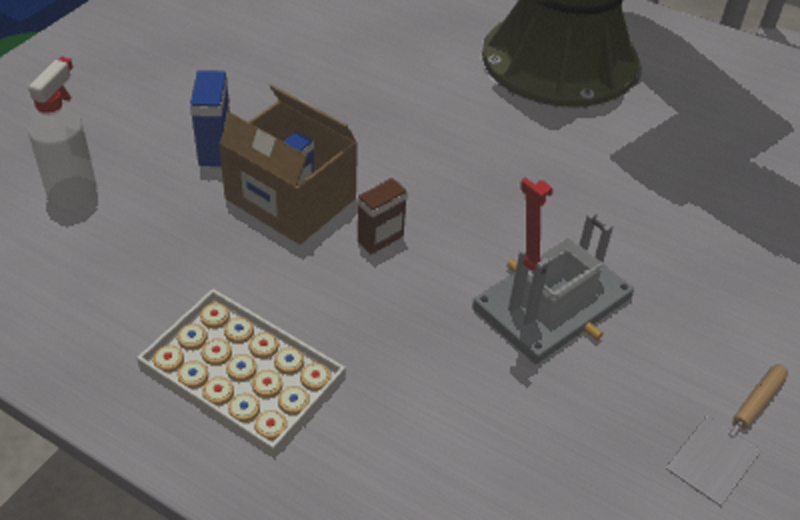

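The top crop shows the hook and dock at left (hook at crop ~(228,158)) and the carton at ~(525,195), with the small blue cartridge inside it at (524,200). The big blue box at (640,212) and the brown block at (410,195) are look-alikes. Now I'll fit poses.

```bash
cat >> h.py <<'E'
def fit(P,box,zr,q=None):
    p=P.reshape(-1,3);x0,x1,y0,y1=box
    k=(p[:,0]>x0)&(p[:,0]<x1)&(p[:,1]>y0)&(p[:,1]<y1)&(p[:,2]>zr[0])&(p[:,2]<zr[1]);p=p[k]
    if len(p)<8: return None
    (cx,cy),(w,h),a=cv2.minAreaRect((p[:,:2]*1000).astype(np.float32))
    return len(p),round(cx,1),round(cy,1),round(w,1),round(h,1),round(a,1),round(float(np.median(p[:,2]))*1000,1)
E
python3 - <<'E'
from h import *
for cam in ['top','scene']:
    d=np.load(cam+'0.npz');P=d['P']
    print(cam)
    D=(.36,.6,.08,.31);C=(.4,.6,-.27,-.09)
    print('base',fit(P,D,(.014,.025))); print('pocket',fit(P,D,(.062,.078))); print('hook',fit(P,D,(.15,.26)));print('catch/cheek',fit(P,D,(.095,.13)))
    print('rim',fit(P,C,(.094,.104)),'cart',fit(P,(.44,.55,-.22,-.12),(.08,.094)))
    print('flapN',fit(P,(.4,.5,-.27,-.09),(.105,.15)),'flapF',fit(P,(.51,.6,-.27,-.09),(.105,.15)))
    rgb=d['rgb'].astype(int); red=(rgb[...,0]>110)&(rgb[...,1]<60)&(rgb[...,2]<60)
    q=P[red];k=(abs(q[:,1]-.2)<.1)&(q[:,2]>.1);q=q[k];o=np.argsort(q[:,2])
    print('red',len(q)); print(q[o[::max(1,len(o)//12)]].round(3).tolist())
    blue=(rgb[...,2]>90)&(rgb[...,0]<60);q=P[blue];q=q[(q[:,0]>.43)&(q[:,0]<.57)&(q[:,1]>-.24)&(q[:,1]<-.1)&(q[:,2]>.06)]
    print('blue',cv2.minAreaRect((q[:,:2]*1000).astype(np.float32)),np.median(q,0))
E
```

```text
top
base (1974, 479.8, 203.8, 148.6, 170.0, 71.4, 19.2)
pocket (339, 482.5, 203.6, 57.6, 122.6, 70.4, 67.5)
hook (155, 548.3, 180.7, 30.5, 27.2, 71.4, 234.7)
catch/cheek (123, 481.0, 203.2, 31.7, 124.9, 70.8, 111.8)
rim (242, 504.2, -172.8, 136.3, 117.2, 83.6, 100.3) cart (303, 495.6, -174.6, 32.1, 54.9, 89.2, 87.4)
flapN (448, 458.2, -172.8, 48.8, 140.3, 8.0, 124.8) flapF (493, 548.2, -179.2, 133.8, 37.6, 75.5, 124.4)
red 117
[[0.527, 0.184, 0.114], [0.527, 0.188, 0.119], [0.551, 0.175, 0.229], [0.544, 0.177, 0.23], [0.54, 0.183, 0.232], [0.546, 0.183, 0.233], [0.544, 0.187, 0.235], [0.553, 0.176, 0.236], [0.544, 0.184, 0.238], [0.538, 0.184, 0.24], [0.561, 0.19, 0.242], [0.554, 0.171, 0.243], [0.561, 0.187, 0.244]]
blue ((496.99774169921875, -173.00888061523438), (29.080154418945312, 52.402374267578125), 88.47061157226562) [ 0.4992398  -0.17311324  0.08744088]
scene
base (1351, 484.1, 206.1, 150.7, 171.3, 71.2, 18.9)
pocket (310, 484.0, 205.6, 58.3, 127.7, 71.0, 67.8)
hook (280, 552.4, 183.0, 30.1, 26.5, 69.7, 220.0)
catch/cheek (221, 483.7, 206.9, 32.7, 131.1, 70.7, 108.7)
rim (372, 507.7, -171.8, 139.7, 118.4, 83.1, 98.7) cart (204, 474.7, -171.9, 99.2, 53.3, 84.7, 86.8)
flapN (221, 462.7, -166.5, 134.3, 19.3, 84.1, 126.7) flapF (647, 551.9, -176.4, 132.5, 25.7, 84.0, 121.7)
red 52
[[0.539, 0.181, 0.116], [0.543, 0.179, 0.232], [0.545, 0.187, 0.233], [0.548, 0.179, 0.233], [0.551, 0.185, 0.234], [0.548, 0.186, 0.234], [0.561, 0.184, 0.24], [0.562, 0.182, 0.241], [0.559, 0.172, 0.242], [0.563, 0.194, 0.242], [0.562, 0.186, 0.242], [0.564, 0.189, 0.243], [0.565, 0.178, 0.243]]
blue ((487.5775146484375, -172.04122924804688), (27.956449508666992, 23.156288146972656), 85.42623901367188) [ 0.48768282 -0.1726618   0.08701327]
```

```bash
cat >> h.py <<'E'
def go(x,y,z,yaw):
    """units: total shift in current tool axes (40 mm), total twist (4 deg)"""
    o=ctrl.get_obs();M=R.from_euler('xyz',o['eef_rot']);d=M.inv().apply(np.array([x,y,z])-o['ee_pos'])/.04
    t=(yaw-np.degrees(o['eef_rot'][2])+180)%360-180
    print('t',round(o['time_s'],2),'units',d.round(3),'twist',round(-t/4,3),'maxrows',abs(d).max().round(2))
E
python3 - <<'E'
from h import *
go(.505,-.172,.255,173.5)
E
```

```text
t 1.5 units [-13.291 -14.861  -1.238] twist -1.882 maxrows 14.86
```

step_arm:
  deltas:
    - {"dp": [-0.6,-0.68,-0.31],"twist": 0}
    - {"dp": [-0.6,-0.68,-0.31],"twist": 0}
    - {"dp": [-0.6,-0.68,-0.31],"twist": 0}
    - {"dp": [-0.6,-0.68,-0.31],"twist": 0}
    - {"dp": [-0.6,-0.68,0],"twist": 0}
    - {"dp": [-0.6,-0.68,0],"twist": 0}
    - {"dp": [-0.6,-0.68,0],"twist": 0}
    - {"dp": [-0.6,-0.68,0],"twist": 0}
    - {"dp": [-0.6,-0.68,0],"twist": 0}
    - {"dp": [-0.6,-0.68,0],"twist": 0}
    - {"dp": [-0.6,-0.68,0],"twist": 0}
  gripper: -1

```text
time_s: 2.6
ee_pos: [0.3173, 0.178, 0.2553]
eef_rot: [3.141, 0.001, 2.897]
force: [0.5, -0.7, 0.0]
grip_width: 0.0094
grip_force: 0.0
```

step_arm:
  deltas:
    - {"dp": [-0.6,-0.68,0],"twist": 0}
    - {"dp": [-0.6,-0.68,0],"twist": 0}
    - {"dp": [-0.6,-0.68,0],"twist": 0}
    - {"dp": [-0.6,-0.68,0],"twist": 0}
    - {"dp": [-0.6,-0.68,0],"twist": 0}
    - {"dp": [-0.6,-0.68,0],"twist": 0}
    - {"dp": [-0.6,-0.68,0],"twist": 0}
    - {"dp": [-0.6,-0.68,0],"twist": 0}
    - {"dp": [-0.6,-0.68,0],"twist": 0}
    - {"dp": [-0.6,-0.68,0],"twist": 0}
    - {"dp": [-0.6,-0.68,0],"twist": -0.94}
    - {"dp": [0,0,0],"twist": -0.94}

```text
time_s: 3.8
ee_pos: [0.5013, -0.1779, 0.2542]
eef_rot: [-3.142, -0.001, 3.028]
force: [-0.2, 0.9, -0.1]
grip_width: 0.0002
grip_force: 0.0
```

```bash
python3 - <<'E'
from h import *
o=ctrl.get_obs();print(o['time_s'],o['ee_pos'],np.degrees(o['eef_rot']),o['grip_width'],o['qpos'].round(2))
rgb,P,T,c=shot('wrist');np.savez('w1.npz',rgb=rgb,P=P);save(rgb,'w1.png')
C=(.4,.6,-.27,-.08)
print('rim',fit(P,C,(.094,.104)),'cart',fit(P,(.44,.55,-.22,-.12),(.08,.094)))
print('flapN',fit(P,(.4,.5,-.27,-.09),(.105,.15)),'flapF',fit(P,(.51,.6,-.27,-.09),(.105,.15)))
g=rgb.astype(int);blue=(g[...,2]>90)&(g[...,0]<60);q=P[blue];q=q[(q[:,0]>.43)&(q[:,0]<.57)&(q[:,1]>-.24)&(q[:,1]<-.1)&(q[:,2]>.08)]
if len(q): print('blue',cv2.minAreaRect((q[:,:2]*1000).astype(np.float32)),np.median(q,0))
go(.506,-.172,.105,173.5)
E
```

```text
3.8 [ 0.5012886  -0.17790771  0.25417717] [-1.79995221e+02 -5.61205348e-02  1.73487675e+02] 0.00020700157963760832 [-0.41  0.23  1.5  -0.    1.42 -1.87]
rim (1223, 505.5, -171.2, 136.4, 116.2, 83.5, 100.6) cart (1856, 486.3, -174.2, 99.9, 78.5, 83.5, 88.5)
flapN (4724, 458.8, -166.0, 130.1, 20.7, 83.5, 126.1) flapF (1013, 551.2, -176.4, 130.4, 22.2, 83.6, 132.3)
blue ((500.1647644042969, -173.47630310058594), (27.133560180664062, 46.915592193603516), 87.85113525390625) [ 0.52179861 -0.17808873  0.08846968]
t 3.85 units [-0.121  0.124  3.733] twist 0.065 maxrows 3.73
```

View pics/w1.png

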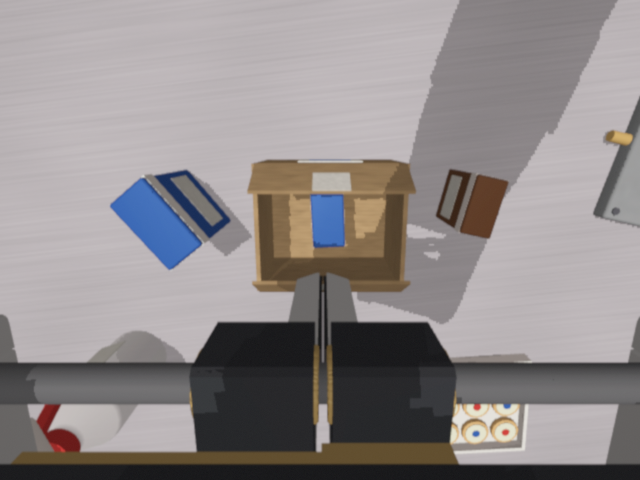

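The carton (505.5, -171.2) at yaw -6.5° agrees across three views. In the wrist picture the flap gap is open, with the cartridge at pixel (328,220). Next I push the near flap out.

step_arm:
  deltas:
    - {"dp": [-0.12,0.12,0.93],"twist": 0}
    - {"dp": [0,0,0.9],"twist": 0}
    - {"dp": [0,0,0.95],"twist": 0}
    - {"dp": [0,0,0.9],"twist": 0}
    - {"dp": [0.25,0,0],"twist": 0}
    - {"dp": [0.25,0,0],"twist": 0}
    - {"dp": [0.25,0,-0.06],"twist": 0}
    - {"dp": [0.25,0,-0.06],"twist": 0}
    - {"dp": [0.25,0,-0.06],"twist": 0}
    - {"dp": [0.25,0,-0.06],"twist": 0}
    - {"dp": [0.25,0,-0.06],"twist": 0}
    - {"dp": [0.25,0,-0.06],"twist": 0}

```text
time_s: 5.05
ee_pos: [0.4255, -0.1616, 0.1226]
eef_rot: [-3.142, 0.0, 3.028]
force: [0.7, 0.1, -0.8]
grip_width: 0.0002
grip_force: 0.2
```

step_arm:
  deltas:
    - {"dp": [0.15,0,0],"twist": 0}
    - {"dp": [0,0,0],"twist": 0}
    - {"dp": [-0.5,0,0],"twist": 0}
    - {"dp": [-0.8,0,0],"twist": 0}
    - {"dp": [-0.85,0,0.3],"twist": 0}
    - {"dp": [-0.25,0,0],"twist": 0}
    - {"dp": [-0.25,0,0],"twist": 0}
    - {"dp": [-0.25,0,-0.06],"twist": 0}
    - {"dp": [-0.25,0,-0.06],"twist": 0}
    - {"dp": [-0.25,0,-0.06],"twist": 0}
    - {"dp": [-0.25,0,-0.06],"twist": 0}
    - {"dp": [-0.25,0,-0.06],"twist": 0}

```text
time_s: 6.25
ee_pos: [0.5753, -0.1787, 0.1228]
eef_rot: [-3.142, -0.0, 3.028]
force: [-1.2, 0.0, 0.2]
grip_width: 0.0004
grip_force: 0.2
```

step_arm:
  deltas:
    - {"dp": [-0.25,0,-0.06],"twist": 0}
    - {"dp": [-0.15,0,0],"twist": 0}
    - {"dp": [0,0,0],"twist": 0}
    - {"dp": [0.5,0,0],"twist": 0}
    - {"dp": [0.8,0,0],"twist": 0}
    - {"dp": [0.85,0,-0.9],"twist": 0}
    - {"dp": [0.5,0,-0.9],"twist": 0}
    - {"dp": [0.5,0,-0.9],"twist": 0}
    - {"dp": [0,0,-0.6],"twist": 0}
    - {"dp": [0,0,0],"twist": 0}
  gripper: 1

```text
time_s: 7.25
ee_pos: [0.4662, -0.1665, 0.2602]
eef_rot: [-3.14, 0.006, 3.028]
force: [0.4, 0.2, 1.2]
grip_width: 0.077
grip_force: 0.0
```

```bash
python3 - <<'E'
from h import *
rgb,P,T,c=shot('wrist');save(rgb,'w2.png')
def blue(rgb,P):
    g=rgb.astype(int);b=(g[...,2]>90)&(g[...,0]<60);q=P[b];q=q[(q[:,0]>.43)&(q[:,0]<.57)&(q[:,1]>-.24)&(q[:,1]<-.1)&(q[:,2]>.083)]
    print('blue',len(q),cv2.minAreaRect((q[:,:2]*1000).astype(np.float32)),np.median(q,0))
blue(rgb,P)
print('rim',fit(P,(.4,.6,-.27,-.08),(.094,.104)),'flapN',fit(P,(.38,.45,-.27,-.08),(.102,.15)),'flapF',fit(P,(.56,.63,-.27,-.08),(.102,.15)))
for cam in ['top']:
    r,P,_,_=shot(cam); blue(r,P)
    print('flapN',fit(P,(.38,.445,-.27,-.08),(.09,.15)),'flapF',fit(P,(.568,.63,-.27,-.08),(.09,.15)))
E
```

```text
blue 1226 ((497.1097412109375, -172.4881134033203), (27.779865264892578, 52.84547424316406), 86.3155517578125) [ 0.50155738 -0.17224752  0.08866716]
rim (3902, 505.2, -171.2, 136.2, 128.6, 83.6, 100.9) flapN (5848, 434.8, -163.8, 131.5, 44.1, 83.6, 114.0) flapF (5245, 575.7, -179.3, 129.9, 34.3, 83.5, 113.1)
blue 90 ((502.5555114746094, -197.14453125), (77.67293548583984, 34.236175537109375), 77.1405258178711) [ 0.51345078 -0.17074832  0.08766466]
flapN None flapF (662, 578.4, -180.6, 131.3, 34.6, 83.9, 115.7)
```

View pics/w2.png

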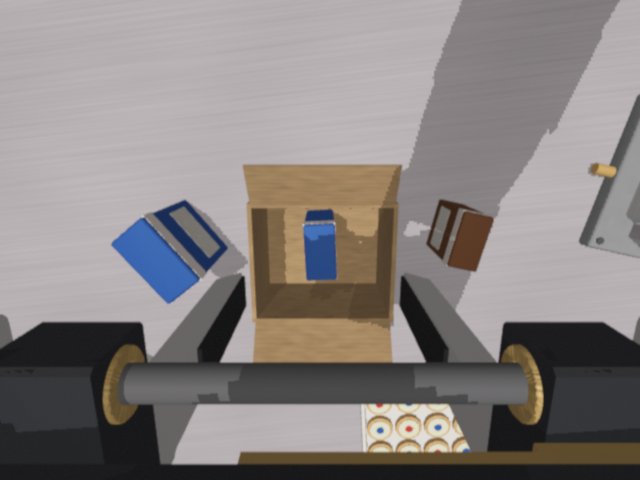

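Both flaps are folded well out (wrist picture: near flap rows 165-205, far flap rows 320-365), and the cartridge at (320,250) is at (498,-172.5), yaw about -3.5°.

```bash
python3 - <<'E'
from h import *
go(.498,-.1725,.059,176.3)
E
```

```text
t 7.35 units [-0.819 -0.067  4.932] twist -0.703 maxrows 4.93
```

step_arm:
  deltas:
    - {"dp": [-0.82,-0.07,0],"twist": 0}
    - {"dp": [0,0,0.3],"twist": -0.7}
    - {"dp": [0,0,0.8],"twist": 0}
    - {"dp": [0,0,0.8],"twist": 0}
    - {"dp": [0,0,0.7],"twist": 0}
    - {"dp": [0,0,0.6],"twist": 0}
    - {"dp": [0,0,0],"twist": 0}
  gripper: 0.5

```text
time_s: 8.05
ee_pos: [0.4962, -0.1718, 0.1243]
eef_rot: [3.139, -0.007, 3.077]
force: [0.1, 0.3, 0.4]
grip_width: 0.0703
grip_force: 0.0
```

```bash
python3 - <<'E'
from h import *
rgb,P,T,c=shot('wrist');save(rgb,'w3.png');go(.498,-.1725,.059,176.3)
print(ctrl.get_obs()['grip_width'])
E
```

```text
t 8.1 units [-0.027 -0.01   1.692] twist -0.0 maxrows 1.69
0.07074819570619105
```

View pics/w3.png

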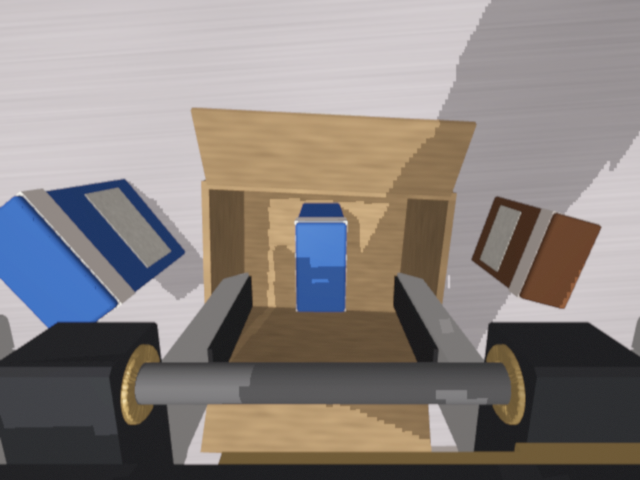

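The cartridge is square to the tool and centred between the fingers (column 321). I'll descend and grip.

step_arm:
  deltas:
    - {"dp": [-0.03,-0.01,0.6],"twist": 0}
    - {"dp": [0,0,0.6],"twist": 0}
    - {"dp": [0,0,0.49],"twist": 0}
    - {"dp": [0,0,0],"twist": 0}

```text
time_s: 8.5
ee_pos: [0.4988, -0.1728, 0.0598]
eef_rot: [3.141, -0.003, 3.077]
force: [-0.1, 0.4, 0.6]
grip_width: 0.0705
grip_force: 0.0
```

step_arm:
  deltas:
    - {"dp": [0,0,0],"twist": 0}
    - {"dp": [0,0,0],"twist": 0}
    - {"dp": [0,0,0],"twist": 0}
    - {"dp": [0,0,0],"twist": 0}
    - {"dp": [0,0,0],"twist": 0}
    - {"dp": [0,0,0],"twist": 0}
  gripper: -1
  squeeze: 20

```text
time_s: 9.1
ee_pos: [0.4996, -0.1732, 0.0613]
eef_rot: [-3.141, 0.0, 3.077]
force: [-0.3, -0.7, 2.7]
grip_width: 0.0298
grip_force: 20.0
```

step_arm:
  deltas:
    - {"dp": [0,0,-0.4],"twist": 0}
    - {"dp": [0,0,-0.9],"twist": 0}
    - {"dp": [0,0,-0.9],"twist": 0}
    - {"dp": [0,0,-0.9],"twist": 0}
    - {"dp": [0,0,-0.9],"twist": 0}
    - {"dp": [0,0,-0.9],"twist": 0}
    - {"dp": [0,0,0],"twist": 0}

```text
time_s: 9.8
ee_pos: [0.5007, -0.1736, 0.2617]
eef_rot: [-3.139, 0.007, 3.077]
force: [0.6, -0.6, -1.4]
grip_width: 0.0299
grip_force: 20.0
```

```bash
python3 - <<'E'
from h import *
go(.46,.10,.257,161)
E
```

```text
t 9.8 units [1.458 6.761 0.091] twist 3.825 maxrows 6.76
```

step_arm:
  deltas:
    - {"dp": [0.18,0.84,0],"twist": 0}
    - {"dp": [0.18,0.84,0],"twist": 0}
    - {"dp": [0.18,0.84,0],"twist": 0}
    - {"dp": [0.18,0.84,0],"twist": 0}
    - {"dp": [0.18,0.84,0],"twist": 0}
    - {"dp": [0.18,0.84,0],"twist": 0}
    - {"dp": [0.18,0.84,0],"twist": 0}
    - {"dp": [0.18,0.84,0],"twist": 0}
    - {"dp": [0,0,0],"twist": 0.95}
    - {"dp": [0,0,0],"twist": 0.95}
    - {"dp": [0,0,0],"twist": 0.95}
    - {"dp": [0,0,0],"twist": 0.95}

```text
time_s: 11.0
ee_pos: [0.459, 0.0989, 0.2559]
eef_rot: [-3.141, -0.002, 2.809]
force: [0.3, 0.0, -1.8]
grip_width: 0.0301
grip_force: 20.0
```

```bash
python3 - <<'E'
from h import *
ctrl.camera('wrist')  # settle
o=ctrl.get_obs();print(o['time_s'],o['ee_pos'],np.degrees(o['eef_rot']))
rgb,P,T,c=shot('wrist');save(rgb,'w4.png');np.savez('w4.npz',rgb=rgb,P=P)
D=(.36,.6,.08,.31)
for n,z in [('base',(.014,.025)),('pocket',(.06,.078)),('mouth',(.066,.076)),('hook',(.13,.25)),('ck',(.095,.13))]: print(n,fit(P,D,z))
M=R.from_euler('xyz',o['eef_rot']); g=rgb.astype(int)
L=M.inv().apply((P-o['ee_pos']).reshape(-1,3)).reshape(480,640,3)
b=(g[...,2]>90)&(g[...,0]<60)&(np.abs(L[...,0])<.05)&(np.abs(L[...,1])<.03)
q=L[b]*1000;print('cart tool mm',len(q),q.min(0),q.max(0),np.percentile(q,[2,50,98],axis=0).round(1))
go(.483,.2046,.20,161)
E
```

```text
11.05 [0.45905692 0.09883057 0.25593144] [-1.79956954e+02 -8.58942065e-02  1.60716226e+02]
base (9680, 481.4, 206.5, 150.1, 168.4, 70.7, 20.6)
pocket (3132, 482.4, 206.2, 57.6, 125.0, 70.8, 67.5)
mouth (1825, 482.5, 206.3, 57.4, 124.9, 70.8, 70.2)
hook (1783, 485.4, 145.5, 154.5, 20.3, 35.3, 180.4)
ck (1402, 482.4, 205.5, 33.0, 126.1, 70.7, 112.4)
cart tool mm 9114 [ -24.23468751  -14.58954672 -111.62052533] [30.97299952 15.35236031 49.10568779] [[-22.4 -13.4 -28.6]
 [  9.    0.2 -27.2]
 [ 30.6  14.2  35.7]]
t 11.1 units [0.293 2.696 1.4  ] twist 0.009 maxrows 2.7
```

View pics/w4.png

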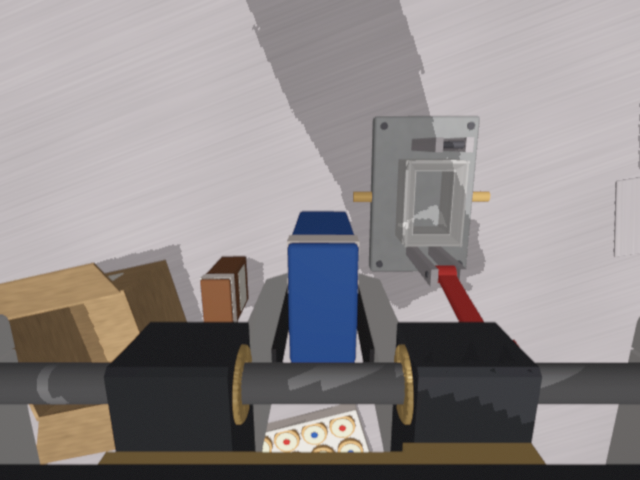

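The wrist picture shows the pocket at (436,203), the cartridge held square at (322,300), and the hook leaning back. In the tool frame the cartridge centre is about +3 mm in x and its top is 27.5 mm above the TCP, so the seated TCP height is about 76.5 mm.

step_arm:
  deltas:
    - {"dp": [0.06,0.65,0],"twist": 0}
    - {"dp": [0.06,0.65,0],"twist": 0}
    - {"dp": [0.06,0.65,0.2],"twist": 0}
    - {"dp": [0.05,0.7,0.6],"twist": 0}
    - {"dp": [0,0,0.6],"twist": 0}
    - {"dp": [0,0,0],"twist": 0}
    - {"dp": [0,0,0],"twist": 0}

```text
time_s: 11.8
ee_pos: [0.485, 0.2018, 0.2013]
eef_rot: [-3.141, -0.0, 2.813]
force: [-0.2, -0.1, -1.6]
grip_width: 0.0296
grip_force: 20.0
```

```bash
python3 - <<'E'
from h import *
ctrl.camera('scene')
o=ctrl.get_obs();print(o['time_s'],o['ee_pos'],np.degrees(o['eef_rot']))
rgb,P,T,c=shot('wrist');save(rgb,'w5.png');np.savez('w5.npz',rgb=rgb,P=P)
M=R.from_euler('xyz',o['eef_rot']); g=rgb.astype(int)
L=M.inv().apply((P-o['ee_pos']).reshape(-1,3)).reshape(480,640,3)
b=(g[...,2]>90)&(g[...,0]<60)&(np.abs(L[...,0])<.05)&(np.abs(L[...,1])<.03)&(np.abs(L[...,2]+.0275)<.004)
q=L[b]*1000;print('cart tool mm',len(q),np.percentile(q,[0,2,50,98,100],axis=0).round(1))
D=(.36,.6,.08,.31);b=(g[...,2]>g[...,0]+40)
Q=P.copy();Q[b]=np.nan
for n,z in [('base',(.014,.025)),('mouth',(.066,.076)),('catch',(.1,.115))]: print(n,fit(Q,D,z))
go(.4855,.2048,.1415,160.8)
E
```

```text
11.85 [0.4853803  0.20180496 0.20206657] [1.79966466e+02 4.57320676e-02 1.61115057e+02]
cart tool mm 7945 [[-24.6 -14.5 -29.5]
 [-22.7 -13.5 -28.5]
 [  5.1   0.2 -27.3]
 [ 29.6  14.2 -26. ]
 [ 30.7  15.3 -24.1]]
base (11129, 471.8, 210.1, 149.8, 149.7, 70.1, 20.5)
mouth (1166, 461.8, 213.4, 56.6, 80.2, 70.9, 70.3)
catch (569, 428.8, 225.0, 30.6, 11.6, 71.1, 109.7)
t 11.9 units [0.027 0.07  1.522] twist 0.073 maxrows 1.52
```

View pics/w5.png

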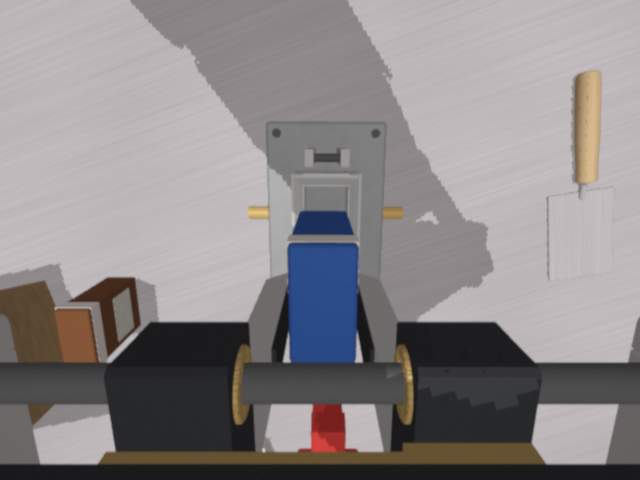

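step_arm:
  deltas:
    - {"dp": [0.02,0.07,0.4],"twist": 0.07}
    - {"dp": [0,0,0.4],"twist": 0}
    - {"dp": [0,0,0.4],"twist": 0}
    - {"dp": [0,0,0.32],"twist": 0}
    - {"dp": [0,0,0],"twist": 0}
    - {"dp": [0,0,0],"twist": 0}
    - {"dp": [0,0,0],"twist": 0}

```text
time_s: 12.6
ee_pos: [0.4857, 0.2051, 0.1413]
eef_rot: [3.141, 0.001, 2.807]
force: [0.3, -1.0, -1.9]
grip_width: 0.03
grip_force: 20.0
```

```bash
python3 - <<'E'
from h import *
go(.4855,.2049,.0765,160.8); print(ctrl.get_obs()['force'])
E
```

```text
t 12.6 units [ 0.006 -0.007  1.62 ] twist 0.003 maxrows 1.62
[ 0.34462813 -1.01507161 -1.85108145]
```

step_arm:
  deltas:
    - {"dp": [0,0,0.2],"twist": 0}
    - {"dp": [0,0,0.2],"twist": 0}
    - {"dp": [0,0,0.2],"twist": 0}
    - {"dp": [0,0,0.2],"twist": 0}
    - {"dp": [0,0,0.15],"twist": 0}
    - {"dp": [0,0,0],"twist": 0}

```text
time_s: 13.2
ee_pos: [0.4848, 0.2048, 0.1012]
eef_rot: [-3.141, -0.001, 2.807]
force: [-0.2, 0.3, -1.8]
grip_width: 0.0301
grip_force: 20.0
```

step_arm:
  deltas:
    - {"dp": [0,0,0.15],"twist": 0}
    - {"dp": [0,0,0.15],"twist": 0}
    - {"dp": [0,0,0.15],"twist": 0}
    - {"dp": [0,0,0.1],"twist": 0}
    - {"dp": [0,0,0.06],"twist": 0}
    - {"dp": [0,0,0],"twist": 0}
    - {"dp": [0,0,0],"twist": 0}

```text
time_s: 13.9
ee_pos: [0.4853, 0.205, 0.078]
eef_rot: [3.142, 0.0, 2.807]
force: [-0.5, 0.5, -2.8]
grip_width: 0.0298
grip_force: 20.0
```

step_arm:
  deltas:
    - {"dp": [0,0,0.03],"twist": 0}
    - {"dp": [0,0,0.03],"twist": 0}
    - {"dp": [0,0,0],"twist": 0}
    - {"dp": [0,0,0],"twist": 0}

```text
time_s: 14.3
ee_pos: [0.4858, 0.2051, 0.0772]
eef_rot: [3.141, 0.002, 2.807]
force: [-6.2, -2.6, 17.1]
grip_width: 0.03
grip_force: 20.0
```

step_arm:
  deltas:
    - {"dp": [0,0,0],"twist": 0}
    - {"dp": [0,0,0],"twist": 0}
    - {"dp": [0,0,0],"twist": 0}
    - {"dp": [0,0,-0.3],"twist": 0}
    - {"dp": [0,0,-0.7],"twist": 0}
    - {"dp": [0,0,-0.9],"twist": 0}
    - {"dp": [0,0,-0.9],"twist": 0}
    - {"dp": [0,0,-0.9],"twist": 0}
    - {"dp": [0,0,-0.9],"twist": 0}
    - {"dp": [0,0,0],"twist": 0}
  gripper: 0.2

```text
time_s: 15.3
ee_pos: [0.4864, 0.2054, 0.2652]
eef_rot: [3.136, 0.007, 2.807]
force: [0.7, 0.8, -0.8]
grip_width: 0.0563
grip_force: 0.0
```

```bash
python3 - <<'E'
from h import *
ctrl.camera('scene')
rgb,P,T,c=shot('wrist');save(rgb,'w6.png')
def rep(rgb,P):
    g=rgb.astype(int);b=(g[...,2]>90)&(g[...,0]<60);q=P[b];q=q[(abs(q[:,0]-.483)<.06)&(abs(q[:,1]-.205)<.05)]
    print('blue',len(q),np.percentile(q[:,2],[5,50,95]).round(4));q=q[q[:,2]>.097]
    print(cv2.minAreaRect((q[:,:2]*1000).astype(np.float32)))
    red=(g[...,0]>100)&(g[...,1]<60)&(g[...,2]<60);q=P[red];q=q[(abs(q[:,1]-.2)<.1)&(q[:,2]>.1)]
    if len(q):
        o=np.argsort(q[:,2]);print('red',q[o[::max(1,len(o)//8)]].round(3).tolist())
rep(rgb,P); r,P,_,_=shot('top');rep(r,P);r,P,_,_=shot('scene');rep(r,P)
o=ctrl.get_obs();print(o['time_s'],o['ee_pos'])
E
```

```text
blue 1860 [0.1034 0.1045 0.1057]
((483.1641845703125, 206.1427001953125), (28.292842864990234, 53.61600112915039), 70.89612579345703)
red [[0.527, 0.189, 0.111], [0.533, 0.187, 0.125], [0.539, 0.191, 0.144], [0.539, 0.18, 0.161], [0.546, 0.189, 0.175], [0.546, 0.186, 0.188], [0.549, 0.187, 0.199], [0.536, 0.181, 0.229], [0.458, 0.212, 0.373]]
blue 36 [0.0974 0.1043 0.1081]
((504.9457092285156, 197.77853393554688), (26.734127044677734, 9.59471321105957), 83.21392822265625)
red [[0.53, 0.184, 0.115], [0.538, 0.183, 0.23], [0.555, 0.185, 0.232], [0.553, 0.187, 0.233], [0.555, 0.182, 0.235], [0.538, 0.178, 0.237], [0.554, 0.171, 0.24], [0.563, 0.19, 0.243], [0.554, 0.174, 0.246]]
blue 1 [0.104 0.104 0.104]
((503.8667297363281, 186.64932250976562), (0.0, 0.0), 0.0)
red [[-0.87, 0.279, 0.17], [-0.781, 0.265, 0.196], [-0.786, 0.281, 0.198], [0.541, 0.183, 0.231], [0.547, 0.19, 0.233], [0.546, 0.193, 0.234], [0.567, 0.191, 0.241], [0.561, 0.17, 0.242], [0.563, 0.185, 0.243]]
15.5 [0.48482061 0.20484234 0.2585801 ]
```

View pics/w6.png

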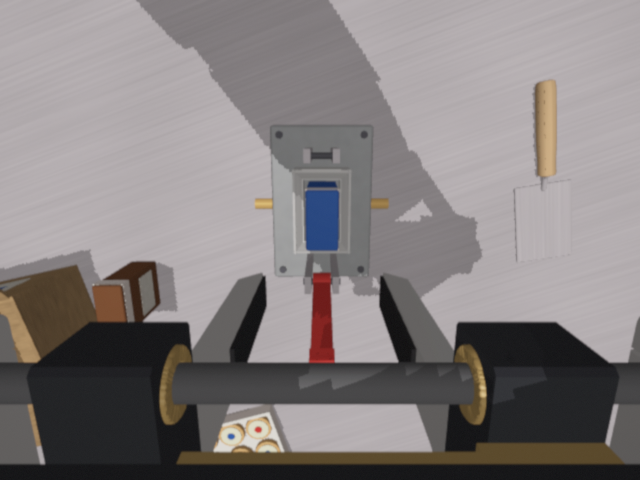

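The wrist picture shows the cartridge in the pocket (322,217), top at 104.5 mm and centre (483.2,206.1), so it is fully home. Next I take the closed fingers behind the hook.

step_arm:
  deltas:
    - {"dp": [0,0,-0.65],"twist": 0}
    - {"dp": [0,0,-0.65],"twist": 0}
    - {"dp": [-0.75,0,0],"twist": 0}
    - {"dp": [-0.75,0,0],"twist": 0}
    - {"dp": [-0.8,0,0],"twist": 0}
    - {"dp": [-0.77,0,0],"twist": 0}
    - {"dp": [0,0,0.8],"twist": 0}
    - {"dp": [0,0,0.9],"twist": 0}
    - {"dp": [0,0,0.9],"twist": 0}
    - {"dp": [0,0,0],"twist": 0}
    - {"dp": [0,0,0],"twist": 0}
  gripper: -1

```text
time_s: 16.6
ee_pos: [0.6012, 0.1646, 0.2078]
eef_rot: [-3.141, -0.001, 2.807]
force: [0.5, 0.2, 0.5]
grip_width: 0.0003
grip_force: 0.0
```

```bash
cat >> h.py <<'E'
def hk(*pts):
    o=ctrl.get_obs();e=o['ee_pos']*1000;d=e[:2]-[535.7,187.6];c=np.array([d@[-.944,.329],d@[.329,.944],e[2]-111])
    print('t',o['time_s'],'u,lat,v',c.round(1),'F',o['force'].round(1))
    for u,v in pts: print('to',u,v,'dp',[round((u-c[0])/40,2),round(-(v-c[2])/40,2)]);c=np.array([u,0,v])
E
python3 -c "
from h import *
hk((-12.5,92),(20,85),(44,73),(63,54),(76,30),(80,12.5),(81,4))"
```

```text
t 16.6 u,lat,v [-69.3  -0.1  96.8] F [0.5 0.2 0.5]
to -12.5 92 dp [np.float64(1.42), np.float64(0.12)]
to 20 85 dp [np.float64(0.81), np.float64(0.18)]
to 44 73 dp [np.float64(0.6), np.float64(0.3)]
to 63 54 dp [np.float64(0.48), np.float64(0.48)]
to 76 30 dp [np.float64(0.32), np.float64(0.6)]
to 80 12.5 dp [np.float64(0.1), np.float64(0.44)]
to 81 4 dp [np.float64(0.02), np.float64(0.21)]
```

step_arm:
  deltas:
    - {"dp": [0.35,0,0.03],"twist": 0}
    - {"dp": [0.35,0,0.03],"twist": 0}
    - {"dp": [0.36,0,0.03],"twist": 0}
    - {"dp": [0.36,0,0.03],"twist": 0}
    - {"dp": [0.27,0,0.06],"twist": 0}
    - {"dp": [0.27,0,0.06],"twist": 0}
    - {"dp": [0.27,0,0.06],"twist": 0}
    - {"dp": [0.3,0,0.15],"twist": 0}
    - {"dp": [0.3,0,0.15],"twist": 0}
    - {"dp": [0,0,0],"twist": 0}

```text
time_s: 17.6
ee_pos: [0.4931, 0.2022, 0.1831]
eef_rot: [-3.141, -0.001, 2.807]
force: [-0.3, 0.2, 0.4]
grip_width: 0.0005
grip_force: 0.0
```

step_arm:
  deltas:
    - {"dp": [0.24,0,0.24],"twist": 0}
    - {"dp": [0.24,0,0.24],"twist": 0}
    - {"dp": [0.16,0,0.3],"twist": 0}
    - {"dp": [0.16,0,0.3],"twist": 0}
    - {"dp": [0.05,0,0.22],"twist": 0}
    - {"dp": [0.05,0,0.22],"twist": 0}
    - {"dp": [0,0,0],"twist": 0}
    - {"dp": [0,0,0],"twist": 0}

```text
time_s: 18.4
ee_pos: [0.4605, 0.2136, 0.1227]
eef_rot: [-3.142, -0.0, 2.807]
force: [0.6, 0.1, 0.5]
grip_width: 0.0007
grip_force: 0.0
```

```bash
python3 -c "
from h import *
hk((81,4))"
```

```text
t 18.4 u,lat,v [79.6 -0.2 11.7] F [0.6 0.1 0.5]
to 81 4 dp [np.float64(0.04), np.float64(0.19)]
```

step_arm:
  deltas:
    - {"dp": [0,0,0.08],"twist": 0}
    - {"dp": [0,0,0.08],"twist": 0}
    - {"dp": [0,0,0.05],"twist": 0}
    - {"dp": [0,0,0],"twist": 0}
    - {"dp": [0,0,0],"twist": 0}

```text
time_s: 18.9
ee_pos: [0.4604, 0.2137, 0.1147]
eef_rot: [3.141, 0.0, 2.807]
force: [-2.6, -0.8, 6.5]
grip_width: 0.0007
grip_force: 2.9
```

```bash
python3 -c "
from h import *
hk()
rgb,P,_,_=shot('scene');save(cv2.resize(rgb[190:330,350:500],(600,560)),'s7.png')"
```

```text
t 18.9 u,lat,v [79.6 -0.2  3.7] F [-2.6 -0.8  6.5]
```

View pics/s7.png

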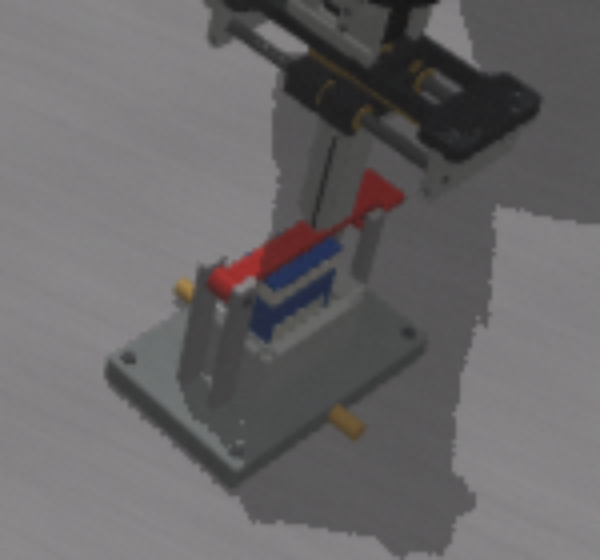

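The scene crop shows the red arm nearly level over the cartridge, its tip at the catch (375,195). I'll press slightly more until it stops firmly, then retreat.

step_arm:
  deltas:
    - {"dp": [0,0,0.03],"twist": 0}
    - {"dp": [0,0,0.03],"twist": 0}
    - {"dp": [0,0,0],"twist": 0}
    - {"dp": [0,0,0],"twist": 0}
    - {"dp": [0,0,0],"twist": 0}

```text
time_s: 19.45
ee_pos: [0.4606, 0.2138, 0.1142]
eef_rot: [3.141, 0.001, 2.807]
force: [-12.0, -5.0, 28.0]
grip_width: 0.0001
grip_force: 14.5
```

step_arm:
  deltas:
    - {"dp": [0,0,-0.2],"twist": 0}
    - {"dp": [0,0,-0.7],"twist": 0}
    - {"dp": [0,0,-0.9],"twist": 0}
    - {"dp": [0,0,-0.9],"twist": 0}
    - {"dp": [0.5,0,-0.9],"twist": 0}
    - {"dp": [0,0,0],"twist": 0}
    - {"dp": [0,0,0],"twist": 0}

```text
time_s: 20.15
ee_pos: [0.4414, 0.2203, 0.2561]
eef_rot: [3.141, 0.001, 2.807]
force: [1.0, 0.4, -0.9]
grip_width: 0.0004
grip_force: 0.0
```

```bash
python3 - <<'E'
from h import *
ctrl.camera('scene')
for cam in ['wrist','scene','top']:
    rgb,P,_,_=shot(cam)
    g=rgb.astype(int);red=(g[...,0]>90)&(g[...,1]<60)&(g[...,2]<60);q=P[red]*1000
    q=q[(abs(q[:,1]-205)<80)&(q[:,2]>90)&(q[:,2]<140)&(abs(q[:,0]-480)<100)]
    if len(q)<5: continue
    u=(q[:,:2]-[535.7,187.6])@[-.944,.329]
    k=(u>15)&(u<105);s=np.polyfit(u[k],q[k,2],1) if k.sum()>5 else None
    print(cam,len(q),'slope',s,'z med',np.median(q[k,2]),'u',u.min(),u.max())
    b=(g[...,2]>80)&(g[...,0]<60);c=P[b]*1000;c=c[(abs(c[:,0]-483)<50)&(abs(c[:,1]-205)<40)&(c[:,2]>95)];print('blue z',len(c),np.median(c,0) if len(c) else 0)
print(ctrl.get_obs()['time_s'])
E
```

```text
wrist 1863 slope [-5.67790059e-04  1.15128262e+02] z med 115.08138626712335 u -4.255048576968625 135.5257190321284
blue z 342 [469.57071146 216.71333238 104.60457615]
scene 315 slope [1.24549571e-03 1.13354390e+02] z med 113.32052988136516 u -6.719692218300254 134.4141789674332
blue z 62 [491.53147121 215.60507078 102.84522672]
top 296 slope [-8.19733522e-03  1.13703086e+02] z med 113.3216772838388 u -5.566695588980389 99.9293986049193
blue z 100 [482.80183739 200.43652796 102.83438123]
20.35
```

The hook is level (slope about 0, top 114 mm), the cartridge is home and the robot is clear.

```bash
python3 -c "
from station import ctrl
print(ctrl.hand_in())"
```

```text
the job is handed in; nothing more can be done
None
```

I handed the job in after about 20 s of robot time: both flaps are folded well outwards, the blue cartridge is fully home in the dock pocket, and the red hook is level in its catch. The final judgement was not returned, so this rests on my last camera measurements.

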